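# Spring check of the label reader's tilt mount

### The job

Check the spring of the label reader's tilt mount: with a fingertip, press down the round pad on the corner of its plate until the needle stands level with the sliding index tab on the scale, hold it there for about a second without pressing well past it, then let go so that the plate springs fully back up. Press on the pad only: do not push on the plate, the reader or the index, and leave everything else on the bench where it is; nothing is to be gripped or lifted.

Things in the scene. Friction and masses are not known exactly. Their poses are not given: they have to be found in the camera images.
- mount: fixed aluminium base of the tilt mount, 270 x 200 mm cross-shaped foot 15 mm thick, bolted down. Origin on the table under the pivot line; its z is up, its x runs from the press pad to the scale, its y along the pivot line. The pivot line is 75 mm above the table. A white upright scale (70 mm wide, top 170 mm above the table) stands at x = +138 mm and faces +x
- tilt (a joint): tilt of the plate about the pivot line, rad: 0 at rest (level, held up by the spring against a stop), grows as the pad is pressed, hard stop at 0.42. The needle rises as the pad goes down: needle tip height above the pivot line = 150 mm x sin(tilt). The spring pushes back on the pad with about 4 N at rest and 9 to 10 N at tilt 0.3, and returns the plate by itself
- pad: press pad, a black round button 28 mm across and 14 mm high standing on the plate's corner, on the side away from the scale. Origin at the centre of its top face (94 mm above the table at rest), 74 mm from the pivot line; it goes down as the plate tilts (about 1 mm for each 2 mm that the needle rises). It is fixed to the plate and tilts with it
- plate: aluminium tilt plate, 130 x 130 x 10 mm, set cornerwise (corners along the mount's x and y), its origin in its middle on the pivot line. It carries the white label reader (50 x 70 mm, top 39 mm above the pivot line, its nearest face 61 mm from the pad's centre), two adjuster screws with round heads on the pivot corners (at y = +-78 mm, top 28 mm above the pivot line) and the dark needle arm towards the scale
- needle_tip (a point): free end of the needle, a dark level bar (4 mm high, 8 mm deep, 44 mm long) in front of the white scale; this point is at half its height, 150 mm from the pivot line on the side away from the pad. At rest 75 mm above the table
- index_mark (a point): tip of the sliding index tab, a dark flat piece 10 mm high throughout: a 24 x 24 mm clip outside the scale's -y edge (mount's y) with an arm 14 mm deep and 24 mm long in front of the scale that ends 4 mm short of the needle's end. This point is at half its height (5 mm below its top face), the height that the needle must reach (18 to 42 mm above the needle's rest height). It stays where it is set unless pushed
- tape: bystander, loose: cardboard tape roll 60 mm across, 24 mm high, lying flat; origin under its centre, its z up
- driver: bystander, loose: black-handled screwdriver 170 mm long, lying down; origin under its centre, its z up
- jar: bystander, loose: small white jar 40 mm across, 55 mm high; origin under its centre, its z up
- labels: bystander, loose: roll of white labels 72 mm across, 40 mm high; origin under its centre, its z up
- meter: bystander, loose: white handheld instrument 190 x 75 x 28 mm, lying flat; origin under its centre, its z up
- scanner: bystander, loose: black hand scanner about 180 mm long, lying down; origin under its centre, its z up

How it is judged:
By the outcome, as a careful person would: the job done as asked, in the order asked, and still so for the second after the job is handed in, with the robot touching nothing.
It also fails if it takes over 35 s, if anything falls off the work surface, if the arm or the gripper's body presses on something with over 40 N, if the wrist force passes 120 N, or if a joint passes its speed limit or range.

### The arm

A 6-joint arm with a two-finger parallel gripper is mounted at the origin on the work surface. World frame = base frame: x ahead of the robot, y to its left, z up, the work surface at z = 0. Lengths are in m, angles in rad, forces in N, time in s.
With the tool pointing down it reaches from about 0.275 to 0.75 m from the base axis. Payload 10.2 kg.
Tool frame: the origin (TCP) lies between the finger pads; the fingertips stand 25 mm ahead of it and the grasp point (between the pads) lies 6 mm ahead of it; z points along the fingers, y is the direction in which the jaws open and shut (so a half turn about z gives the same grasp; the last joint's range is limited). The gripper opens to 88 mm and grips with 3 to 60 N. Pads are 18 mm wide; open, the fingers measure 123 mm over their backs; the gripper's body (75 mm by 187 mm) begins 45 mm behind the grasp point.
Start: joints at [1.051, 0.313, 1.498, -0, 1.331, -0.223], TCP at [0.154, 0.502, 0.264] pointing down, gripper open.
Joint ranges: [-2.94, 2.94], [-0.97, 2.17], [0.19, 2.56], [-1.23, 4.37], [0.02, 3.11], [-2.88, 2.88]. Speed limits (rad/s): [2.39, 2.39, 3.01, 3.14, 3.14, 3.14].

### API

Orientations are given as a unit quaternion [w, x, y, z].
In Python, from cell import readout, camera, r gives the robot as it stands. The module is installed in compiled form; this text tells all that it offers.
- The arm moves only by the tool jog_arm, never from a script. Its argument "moves" is a list of rows, each a list of 5 numbers: the shift along the world's x, y, z in m, then the turn about the world's z in rad, then the closure, from -1 (fully open) to 1 (shut), so that 0 is half open. In form: [[dx, dy, dz, spin, gripper], ...]. A call has exactly 5 rows; each row is the pose to reach, as a shift and turn from the pose commanded when the call began; what a row does not reach only later rows make up. A row lasts 1/12 s, in which the tool goes at most 41.7 mm and 7.16 degrees, less where a joint would pass 70% of its speed; a pose out of reach is approached as far as the arm can. A call with a gripper value outside its range is refused whole. The fingers move at their own pace and stop on an object; "squeeze" is the grip in N (left out, the last holds). Time passes only in rows, so rows that repeat a pose let the fingers close, or fill a call up. It gives the time, the measured TCP pose, the force and the opening at its end, in the units of the state.
- readout.state(): the state, without advancing time (a new reading comes with each control period).
- camera(name): name is "scene" or "top" or "wrist"; returns a dict with "img" (384x512x3 uint8, red, green, blue), "z_map" (384x512 float32, m along the optical axis (not along the pixel's ray), 0 where there is no reading), "vfov" (degrees; the focal length in pixels is half the picture's height over the tangent of half this angle, whatever the lens; pixels are square), "cx", "cy" (the principal point, pixels), "origin" and "orientation" of the camera in the world; the wrist camera has in their place "tool_from_camera" (4x4, takes a point from camera to tool coordinates, whose origin is the TCP and whose axes are the flange's). Camera axes: x right, y up, looking along -z (the intrinsics and any distortion apply to the point x, -y, -z); pixel columns grow to the right and rows downward; lengths in m; the calibration is good to about 2 mm. A picture is of the moment at which its call begins: read the wrist's pose just before it.
- r.hand_in(): hands the job in, once; it reports no verdict.
The state is a dict: "time": time; "joints": joint angles; "qvel": joint speeds; "joint_efforts": joint torques, N m; "ee_pos": TCP position; "eef_rot": TCP orientation; "force": force on the tool from outside, world axes, zero at the start; "wrist_torque": the same for the moment, N m; "gripper_width": finger opening in m.
Only numpy, scipy, OpenCV 4.12 (cv2) and the standard library are available. Lean on these libraries where they do the work, as an engineer would, in place of code of your own. Each camera call takes 0.05 s, during which the arm holds its last target. There are 200 camera calls.

## Working session

There is one attempt and no reset: what is moved stays moved. The work goes in short steps, Python scripts to look and compute and a tool call to move; the robot and the scene stay as the last step left them, time stands still between calls to the robot, and variables do not carry over. Pictures are saved under pics/ and viewed, about 8 in all and at most 12, crops included, and the job is handed in when it is done.

Besides the shell and the picture viewer there is one more tool, called after "Request:" as a command line: name --pt "numbers of a row" for each row, then --argument value for the rest. jog_arm: Moves the arm, as the interface text tells. Its arguments: {"type":"object","properties":{"moves":{"type":"array","items":{"type":"array","items":{"type":"number"}}},"squeeze":{"type":"number"}},"required":["moves"]}

```bash
mkdir -p pics; cat > h.py <<'E'
import numpy as np, cv2
from cell import readout, camera, r
from scipy.spatial.transform import Rotation as R
def T(p,q):
    M=np.eye(4); M[:3,:3]=R.from_quat([q[1],q[2],q[3],q[0]]).as_matrix(); M[:3,3]=p; return M
def snap(name,fn=None):
    s=readout.state(); c=camera(name)
    c["M"]=T(s["ee_pos"],s["eef_rot"])@np.array(c["tool_from_camera"]) if name=="wrist" else T(c["origin"],c["orientation"])
    if fn: cv2.imwrite("pics/"+fn+".png",c["img"][:,:,::-1]); np.save("pics/"+fn+".npy",{k:c[k] for k in c},allow_pickle=True)
    return c
def load(fn): return np.load("pics/"+fn+".npy",allow_pickle=True).item()
def pt(c,u,v,z=None):
    h=c["img"].shape[0]; f=h/2/np.tan(np.radians(c["vfov"])/2)
    d=c["z_map"][int(round(v)),int(round(u))] if z is None else z
    return (c["M"]@np.array([(u-c["cx"])/f*d,-(v-c["cy"])/f*d,-d,1]))[:3]
def crop(fn,x0,y0,x1,y1,k,out):
    im=cv2.imread("pics/"+fn+".png")[y0:y1,x0:x1]; cv2.imwrite("pics/"+out+".png",cv2.resize(im,None,fx=k,fy=k,interpolation=cv2.INTER_CUBIC))
E
python3 - <<'E'
from h import *
a=snap("scene","s1");b=snap("top","t1")
im=np.vstack([a["img"],b["img"]])[:,:,::-1]
for c in (a,b): print({k:c[k] for k in c if k not in("img","z_map")})
cv2.imwrite("pics/st.png",cv2.resize(im,None,fx=.78,fy=.78,interpolation=cv2.INTER_AREA))
print(readout.state())
E
```

```text
{'vfov': 54.69826191653153, 'cx': 250.934956123275, 'cy': 189.91826556409507, 'origin': array([ 1.05639067, -0.37345544,  1.05841481]), 'orientation': array([0.8689418 , 0.23601131, 0.1160947 , 0.41923838]), 'M': array([[ 0.6215224 , -0.67378819,  0.39964908,  1.05639067],
       [ 0.78338684,  0.53707568, -0.31281748, -0.37345544],
       [-0.00386907,  0.5075029 ,  0.86164136,  1.05841481],
       [ 0.        ,  0.        ,  0.        ,  1.        ]])}
{'vfov': 43.82166120563064, 'cx': 250.13915837839122, 'cy': 181.55882958695025, 'origin': array([ 0.22832564, -0.01633518,  1.83152218]), 'orientation': array([ 0.70872828,  0.07145752, -0.07443249, -0.6978953 ]), 'M': array([[ 0.01480391,  0.97859875, -0.20524455,  0.22832564],
       [-0.9998738 ,  0.01567194,  0.00260424, -0.01633518],
       [ 0.00576509,  0.2051801 ,  0.97870726,  1.83152218],
       [ 0.        ,  0.        ,  0.        ,  1.        ]])}
{'time': 0.1, 'joints': array([ 1.05058587e+00,  3.13381799e-01,  1.49835025e+00, -3.91621420e-06,
        1.33099525e+00, -2.23420513e-01]), 'qvel': array([ 2.57009594e-04, -6.61753239e-04, -2.01098455e-03,  1.50000058e-03,
        6.33536764e-05,  6.17072460e-04]), 'joint_efforts': array([ 1.57954335e-03, -4.02811861e+01, -2.52639949e+01,  6.95043756e-02,
        3.42771190e-02, -6.75977640e-05]), 'ee_pos': array([0.15346362, 0.50187178, 0.26322864]), 'eef_rot': array([-2.04341500e-04,  1.47850449e-01,  9.89009567e-01, -5.29250116e-04]), 'force': array([-0.16798421, -0.29178023,  0.37164233]), 'wrist_torque': array([ 0.02707771, -0.01519614, -0.01772015]), 'gripper_width': 0.08810477535976637}
```

View pics/st.png

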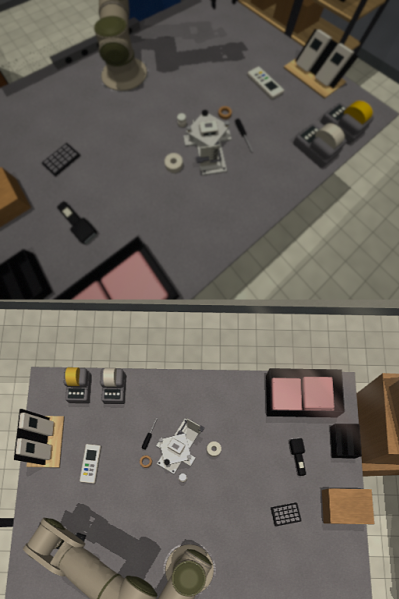

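The scene view (top) shows the mount near pixel (265,170) of the raw image, and the top view (bottom) shows it near (225,190). The pad is the black dot toward the robot at about scene (263,144). Next I'll enlarge both.

```bash
python3 - <<'E'
from h import *
crop("s1",210,125,330,235,4,"a");crop("t1",165,145,295,245,4,"b")
a=cv2.imread("pics/a.png");b=cv2.imread("pics/b.png")
w=max(a.shape[1],b.shape[1]);f=lambda i:cv2.copyMakeBorder(i,0,0,0,w-i.shape[1],0)
o=np.vstack([f(a),f(b)]);cv2.imwrite("pics/ab.png",cv2.resize(o,None,fx=.7,fy=.7)); print(o.shape)
E
```

```text
(840, 520, 3)
```

View pics/ab.png

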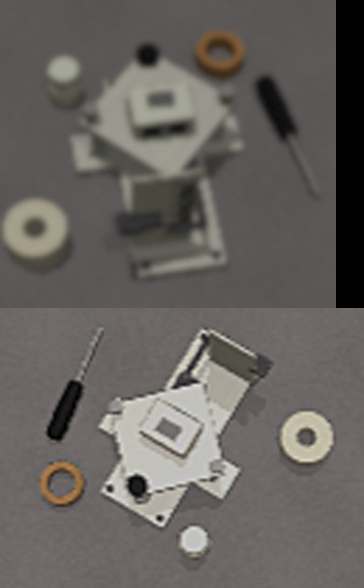

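```bash
python3 - <<'E'
from h import *
s=load("s1");t=load("t1")
sc=lambda x,y:(210+x/2.8,125+y/2.8); tc=lambda x,y:(165+x/2.8,145+(y-308)/2.8)
print("s pad",pt(s,*sc(148,50)),"clip",pt(s,*sc(132,222)),"needle",pt(s,*sc(185,222)),"reader",pt(s,*sc(162,98)),"tape",pt(s,*sc(240,45)),"jar",pt(s,*sc(64,65)))
print("t pad",pt(t,*tc(137,486)),"clip",pt(t,*tc(263,366)),"reader",pt(t,*tc(170,430)),"screws",pt(t,*tc(116,406)),pt(t,*tc(217,467)),"jar",pt(t,*tc(194,541)),"tape ctr",pt(t,*tc(62,484)))
w=snap("wrist"); print(w["tool_from_camera"],w["vfov"],w["cx"],w["cy"])
E
```

```text
s pad [0.49502863 0.11664569 0.09596276] clip [ 0.66067289 -0.04098407  0.0980964 ] needle [0.68785061 0.01019677 0.07832385] reader [0.56644208 0.07757841 0.11342809] tape [0.51986806 0.24698871 0.02605841] jar [0.42549089 0.04456029 0.05464642]
t pad [0.48982171 0.11086859 0.08975242] clip [ 0.65324604 -0.05292576  0.09650085] reader [0.55976334 0.06791639 0.11948339] screws [0.59456806 0.14107377 0.10086737] [0.51543192 0.00601795 0.0979226 ] jar [0.42290977 0.03551058 0.04996565] tape ctr [ 0.50481622  0.2214842  -0.00234149]
[[-1.16117323e-03  9.62922028e-01  2.69777352e-01  6.99617263e-02]
 [ 9.99998531e-01  7.77911563e-04  1.52756837e-03 -1.52796866e-04]
 [ 1.26106631e-03  2.69778729e-01 -9.62921517e-01 -1.21812524e-01]
 [ 0.00000000e+00  0.00000000e+00  0.00000000e+00  1.00000000e+00]] 71.87242123539035 257.18506678366316 195.38012346689837
```

The two cameras agree on the pad at about (0.492, 0.113, 0.093), and the screws give a mount yaw of about -32°. Pad to pivot comes to 74.6 mm against the given 74 mm. Next I'll move the wrist camera over the index.

Request:
jog_arm --pt "0.017 -0.016 0 -0.115 -1" --pt "0.033 -0.033 0 -0.23 -1" --pt "0.05 -0.049 0 -0.345 -1" --pt "0.066 -0.066 0 -0.46 -1" --pt "0.083 -0.082 0 -0.57 -1"

```text
time: 0.57
ee_pos: [0.237, 0.4191, 0.2635]
eef_rot: [-0.0, 0.422, 0.906, -0.0]
force: [0.0, 0.4, 0.7]
gripper_width: 0.0879
```

Request:
jog_arm --pt "0.017 -0.016 0 -0.115 -1" --pt "0.033 -0.033 0 -0.23 -1" --pt "0.05 -0.049 0 -0.345 -1" --pt "0.066 -0.066 0 -0.46 -1" --pt "0.083 -0.082 0 -0.57 -1"

```text
time: 0.98
ee_pos: [0.3201, 0.337, 0.2636]
eef_rot: [-0.0, 0.66, 0.751, -0.0]
force: [-0.3, -1.2, 0.1]
gripper_width: 0.0882
```

Request:
jog_arm --pt "0.017 -0.016 0 -0.115 -1" --pt "0.033 -0.033 0 -0.23 -1" --pt "0.05 -0.049 0 -0.345 -1" --pt "0.066 -0.066 0 -0.46 -1" --pt "0.083 -0.082 0 -0.57 -1"

```text
time: 1.4
ee_pos: [0.4031, 0.255, 0.2636]
eef_rot: [-0.0, 0.845, 0.535, -0.0]
force: [0.0, 0.5, -0.8]
gripper_width: 0.088
```

Request:
jog_arm --pt "0.017 -0.016 0 -0.115 -1" --pt "0.033 -0.033 0 -0.23 -1" --pt "0.05 -0.049 0 -0.345 -1" --pt "0.066 -0.066 0 -0.46 -1" --pt "0.083 -0.082 0 -0.57 -1"

```text
time: 1.82
ee_pos: [0.4861, 0.173, 0.2635]
eef_rot: [-0.0, 0.961, 0.276, -0.0]
force: [-0.8, -0.0, 1.1]
gripper_width: 0.088
```

Request:
jog_arm --pt "0.017 -0.016 0 -0.115 -1" --pt "0.033 -0.033 0 -0.23 -1" --pt "0.05 -0.049 0 -0.345 -1" --pt "0.066 -0.066 0 -0.46 -1" --pt "0.083 -0.082 0 -0.57 -1"

```text
time: 2.23
ee_pos: [0.5691, 0.0911, 0.2634]
eef_rot: [-0.0, 1.0, -0.006, -0.0]
force: [0.3, -0.8, -1.0]
gripper_width: 0.0882
```

Request:
jog_arm --pt "0.017 -0.016 0 -0.115 -1" --pt "0.033 -0.033 0 -0.23 -1" --pt "0.05 -0.049 0 -0.345 -1" --pt "0.066 -0.066 0 -0.46 -1" --pt "0.083 -0.082 0 -0.56 -1"

```text
time: 2.65
ee_pos: [0.6521, 0.0091, 0.2634]
eef_rot: [0.0, 0.96, -0.282, -0.0]
force: [0.8, -0.9, -0.3]
gripper_width: 0.0879
```

```bash
python3 - <<'E'
from h import *
c=snap("wrist","w1"); s=readout.state(); print(s["time"],s["ee_pos"],s["joints"])
crop("w1",0,0,512,384,1.5,"w1b")
E
```

```text
2.7 [0.65399615 0.0060141  0.26255629] [-1.69262865e-01  6.10113315e-01  1.05327281e+00 -9.12036673e-04
  1.47832721e+00  1.98113228e+00]
```

View pics/w1b.png

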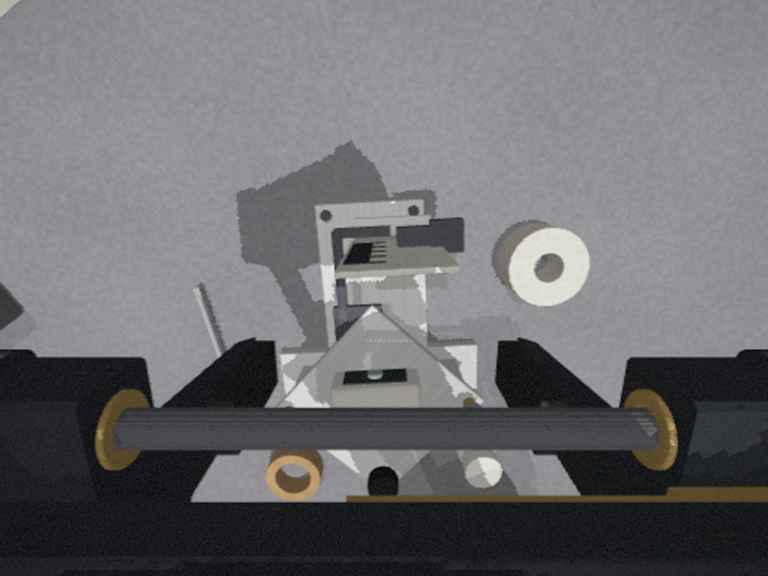

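The wrist view has the scale's top edge at about (400,265), the index tab at about (430,235) and the needle at about (362,252). These are enlarged pixels, so divide by 1.5. I'll read the heights there from depth.

```bash
python3 - <<'E'
from h import *
c=load("w1")
crop("w1",205,125,325,205,6,"w1c")
Z=np.array([[pt(c,u,v)[2]*1000 for u in range(226,312,2)] for v in range(132,184,2)]).round().astype(int)
print("     ",*["%3d"%u for u in range(226,312,2)])
for v,r_ in zip(range(132,184,2),Z): print(v,":",*["%3d"%x for x in r_])
E
```

```text
226 228 230 232 234 236 238 240 242 244 246 248 250 252 254 256 258 260 262 264 266 268 270 272 274 276 278 280 282 284 286 288 290 292 294 296 298 300 302 304 306 308 310
132 :   0   2   0   1   2   2   1   1   2  -1   2  -1   1   1   1   0   1   1   0   0   0   2   0   2   2   1   1   7   2   1   1   0   1   1   1   2   1   1   0   1   2   2   1
134 :   0   1   0   1   1   1   0   0   4   9  10  14  14  14  16  15  15  15  15  15  17  15  16  16  16  17  17  16  15   1   3   1   2   0   0   2   0   2   1   1   0   1   1
136 :  14  15  16  14  15  16  15  17  15  16  16  17  15  17  16  16  17  16  16  14 385  16  17  15  15  15  16  16  16   2   1   1   0   1   0   2   2   1   1   1   1   0   1
138 :  15  14  15  15  15  16  15  16  16  17  17  16  16  17  15  17  17  16  16  17  17  15  16  16  21  22  21  16  16   2   0   2   2   2   1   1   1   0   1   1  -1   2   1
140 :  15  16  16  16  15  16  16  17  15  16 385  17  16  16  17  16  16  15  16  17  16  17  15  20  21  22  21  17  14   2   1   1   2   1   1   2   2   1   0   2   2   2   0
142 :  17  16  15  15  16  16  16  17 
[... 2999 characters left out ...]
50 151 151 152 152 153 154 154 154 153 155 156 156 156 158 157 158 159 158 160 160 160 159 161 161 162 163 163 163 164 163 165 165 167 166 165 166 167 167   0   1   1
178 : 159 160 161 160 160 162 161 161 164 164 163 164 164 164 166 165 167 166 167 168 167 168 168 168 169 170 171 170 171 170 170 172 171 169 171 171 172 170 171 385 170   0   1
180 : 167 169 168 168 169 169 170 170 171 171 171 171 171 171 170 170 171 171 170 170 170 172 169 171 171 171 170 171 171 171 171 171 170 171 171 171 171 171 171 170 171   1   1
182 : 172 171 169 171 171 171 385 171 171 170 171 170 172 171 171 172 171 171 171 171 171 171 171 171 172 171 171 170 171 170 169 171 171   1   3   1   1   1   0   0   0   2   0
```

View pics/w1c.png

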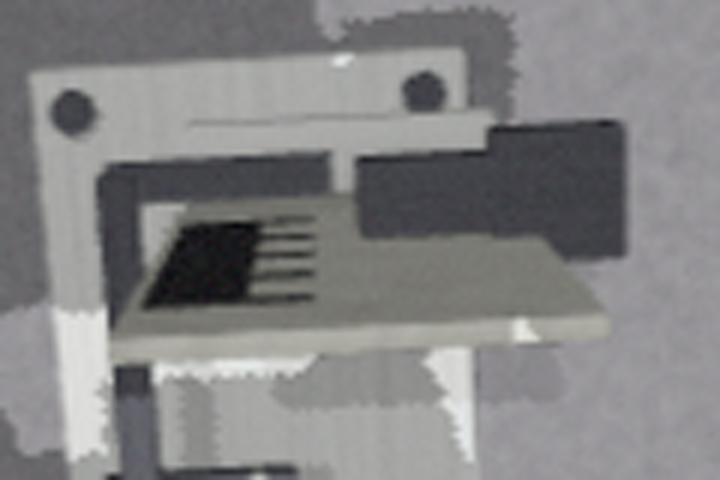

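Depth gives the index top at 102.9 mm and the needle top at 77.8 mm, with the scale top at 171 mm (given as 170) and the table at 1 mm, so there is a uniform bias of about +0.8 mm. The required needle rise is (102.9-5)-(77.8-2) ≈ 22.1 mm, which is within 18–42 mm. Next I'll move over the pad with the fingers closing.

Request:
jog_arm --pt "-0.02 0.013 0 0 1" --pt "-0.04 0.026 0 0 1" --pt "-0.06 0.039 0 0 1" --pt "-0.08 0.053 0 0 1" --pt "-0.1 0.066 0 0 1" --squeeze 10

```text
time: 3.12
ee_pos: [0.5504, 0.0767, 0.2634]
eef_rot: [0.0, 0.96, -0.279, -0.0]
force: [0.2, -0.7, -0.5]
gripper_width: 0.0571
```

Request:
jog_arm --pt "-0.025 0.016 0 0 1" --pt "-0.05 0.033 0 0 1" --pt "-0.075 0.05 0 0 1" --pt "-0.104 0.067 0 0 1" --pt "-0.104 0.067 0 0 1"

```text
time: 3.53
ee_pos: [0.4438, 0.1453, 0.2638]
eef_rot: [-0.0, 0.961, -0.277, -0.001]
force: [-0.1, -0.1, 0.9]
gripper_width: 0.0233
```

```bash
python3 - <<'E'
from h import *
c=load("w1"); a=pt(c,212,138);b=pt(c,280,134);print("foot edge",a,b,"y-dir deg",np.degrees(np.arctan2(a[1]-b[1],a[0]-b[0])))
a=pt(c,226,182);b=pt(c,304,179);print("scale top",a,b,np.degrees(np.arctan2(a[1]-b[1],a[0]-b[0])))
c=snap("wrist","w2"); s=readout.state(); print(s["time"],s["ee_pos"],s["gripper_width"],s["force"])
crop("w2",0,0,512,384,1.5,"w2b")
E
```

```text
foot edge [0.72421544 0.03500038 0.01613455] [ 0.67851993 -0.04573536  0.01601833] y-dir deg 60.49063148392284
scale top [0.68291993 0.01907856 0.17241054] [ 0.64990368 -0.03615574  0.17081739] 59.13116721030359
3.5833 [0.44587397 0.14421296 0.26401107] 0.019632709183173135 [ 1.28151948 -0.52035566  0.22745757]
```

View pics/w2b.png

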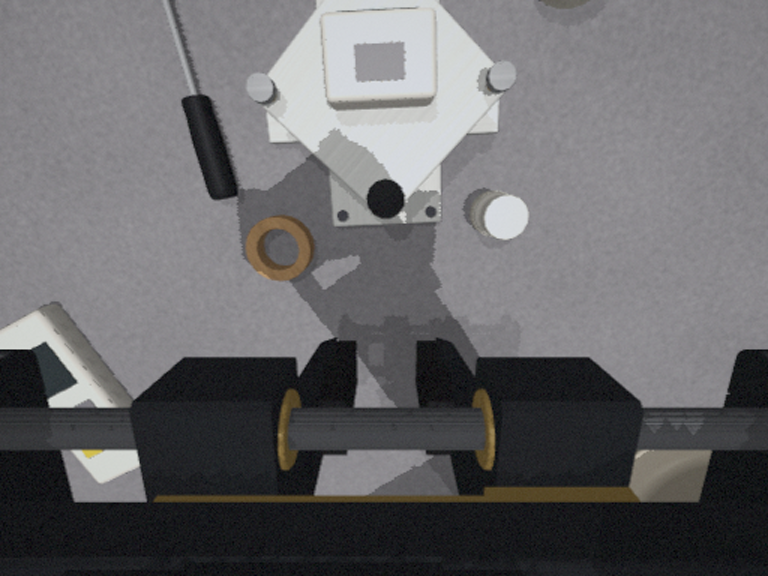

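The pad's centre is at (385,198) enlarged, i.e. (256.7,132). The screws are at (262,86) and (502,76), and the fingers are closing.

```bash
python3 - <<'E'
from h import *
c=load("w2")
g=c["img"].max(2)[110:155,235:280]<60; n,l,st,ce=cv2.connectedComponentsWithStats(g.astype(np.uint8)); k=l[22,22]; print(st[k],ce[k])
u,v=ce[k]+[235,110]; p=pt(c,u,v); 
d=np.median(c["z_map"][int(v)-4:int(v)+5,int(u)-4:int(u)+5]); print("pad",p,pt(c,u,v,d))
a=pt(c,261/1.5,85/1.5);b=pt(c,501/1.5,75/1.5); m=(a+b)/2; print(a,b,m,np.degrees(np.arctan2(*(a-b)[1::-1])),np.linalg.norm((m-p)[:2]))
s=readout.state(); print(s["ee_pos"],p-s["ee_pos"])
E
```

```text
[ 10  10  24  25 483] [21.53830228 22.18426501]
pad [0.49217    0.11477281 0.09565894] [0.49214458 0.11478971 0.09489082]
[0.59469256 0.14394732 0.1037685 ] [0.51753849 0.01114953 0.1044184 ] [0.55611552 0.07754843 0.10409345] 59.84388036696092 0.07399111144040477
[0.44587397 0.14421296 0.26401107] [ 0.04629603 -0.02944015 -0.16835213]
```

Request:
jog_arm --pt "0.015 -0.009 0 0.01 1" --pt "0.03 -0.018 0 0.02 1" --pt "0.044 -0.028 0 0.03 1" --pt "0.044 -0.028 -0.03 0.04 1" --pt "0.044 -0.028 -0.06 0.04 1"

```text
time: 4.0
ee_pos: [0.4933, 0.1139, 0.2034]
eef_rot: [-0.0, 0.966, -0.26, 0.002]
force: [0.1, 0.6, 0.4]
gripper_width: 0.0003
```

Request:
jog_arm --pt "0 0 -0.02 0 1" --pt "0 0 -0.04 0 1" --pt "0 0 -0.06 0 1" --pt "0 0 -0.065 0 1" --pt "0 0 -0.065 0 1"

```text
time: 4.42
ee_pos: [0.4915, 0.1146, 0.1375]
eef_rot: [0.0, 0.966, -0.26, -0.001]
force: [1.0, 0.0, 0.8]
gripper_width: 0.0004
```

```bash
python3 - <<'E'
from h import *
s=readout.state(); print(s["time"],s["ee_pos"],s["gripper_width"],s["force"])
c=snap("scene","s2"); crop("s2",230,110,310,215,5,"s2b")
E
```

```text
4.4167 [0.4914967  0.11461698 0.1375391 ] 0.000365415908800215 [0.95249478 0.03110882 0.75389936]
```

View pics/s2b.png

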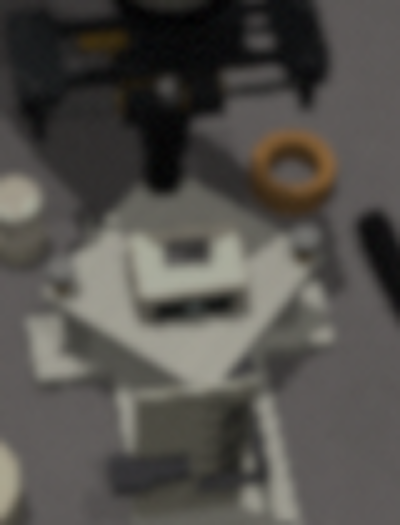

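The fingertip is above the pad and covers it at about (165,185). The index arm shows at about (150,472) and the needle at about (235,465) in the crop. Next I'll descend gently to contact.

Request:
jog_arm --pt "0 0 -0.005 0 1" --pt "0 0 -0.01 0 1" --pt "0 0 -0.013 0 1" --pt "0 0 -0.015 0 1" --pt "0 0 -0.015 0 1"

```text
time: 4.88
ee_pos: [0.4915, 0.1151, 0.1235]
eef_rot: [0.0, 0.966, -0.26, -0.0]
force: [0.8, 0.0, 1.0]
gripper_width: 0.0004
```

Request:
jog_arm --pt "0 0 -0.001 0 1" --pt "0 0 -0.002 0 1" --pt "0 0 -0.003 0 1" --pt "0 0 -0.003 0 1" --pt "0 0 -0.003 0 1"

```text
time: 5.3
ee_pos: [0.4915, 0.115, 0.1207]
eef_rot: [0.0, 0.966, -0.26, -0.0]
force: [-0.3, -0.2, 0.1]
gripper_width: 0.0004
```

Request:
jog_arm --pt "0 0 -0.001 0 1" --pt "0 0 -0.002 0 1" --pt "0 0 -0.002 0 1" --pt "0 0 -0.002 0 1" --pt "0 0 -0.002 0 1"

```text
time: 5.72
ee_pos: [0.4916, 0.1151, 0.119]
eef_rot: [-0.0, 0.966, -0.26, 0.0]
force: [-1.4, 0.6, 5.6]
gripper_width: 0.0006
```

```bash
cat > n.py <<'E'
from h import *
np.set_printoptions(precision=4,suppress=True)
def med(us,vs,lo,hi,cs):
    z=[pt(c,u,v) for c in cs for u in us for v in vs]; return z
cs=[snap("scene") for _ in range(2)]
s=readout.state(); print(s["time"],s["ee_pos"],s["force"])
# points near front of scale in the mount frame
yaw=np.radians(-30.2); ex=np.array([np.cos(yaw),np.sin(yaw)]); ey=np.array([-ex[1],ex[0]]); o=np.array([0.5561,0.0775])
P=np.array([pt(c,u,v) for c in cs for u in range(235,300) for v in range(185,220) if c["z_map"][v,u]>0])
X=(P[:,:2]-o)@ex; Y=(P[:,:2]-o)@ey
k=(X>.143)&(X<.162)&(P[:,2]>.06)&(P[:,2]<.15)
for lo in np.arange(-.05,.045,.006):
    q=k&(Y>lo)&(Y<lo+.006); h=np.sort(P[q,2]*1000)
    print("%+.3f"%lo,len(h),h[-14:].round(1))
E
python3 n.py
```

```text
5.8167 [0.4916 0.1151 0.1191] [-1.9202  0.5381  4.9006]
-0.050 25 [101.6 101.9 102.2 102.3 102.7 103.  103.  103.1 103.3 103.5 104.4 104.7
 104.8 105.9]
-0.044 23 [100.8 101.3 101.7 101.7 101.9 102.7 102.9 103.5 103.8 104.1 104.1 104.5
 105.1 106.2]
-0.038 20 [100.7 102.3 102.5 102.7 102.7 103.1 103.2 103.5 103.5 103.7 104.2 104.3
 104.5 104.9]
-0.032 19 [ 99.4 100.3 100.3 100.6 101.4 101.5 101.5 101.8 102.8 103.4 103.9 104.7
 105.5 106.2]
-0.026 20 [ 99.2  99.5 100.1 100.2 100.8 101.3 101.9 101.9 102.1 102.1 102.1 102.7
 103.3 103.7]
-0.020 5 [ 77.1  77.8  80.9  99.  101.7]
-0.014 11 [76.6 77.2 77.6 77.7 78.4 78.8 78.9 79.  79.2 80.2 80.3]
-0.008 11 [74.  75.3 75.7 76.2 77.7 78.  78.2 78.2 78.7 78.7 79.2]
-0.002 13 [72.1 72.7 74.3 74.8 75.8 76.4 76.6 76.7 76.7 77.  77.5 78.5 80.6]
+0.004 12 [73.3 74.9 75.2 75.2 75.4 77.2 77.2 77.3 78.4 78.5 79.  79.6]
+0.010 11 [74.1 74.3 75.1 75.5 76.1 76.2 76.7 77.3 79.  79.3 81.5]
+0.016 12 [72.5 73.6 74.5 74.9 75.  75.8 76.3 76.7 76.7 78.4 78.8 82. ]
+0.022 14 [76.6 76.6 76.9 77.7 78.6 78.8 79.3 79.4 79.8 80.1 80.5 81.1 81.4 82.3]
+0.028 5 [77.6 77.9 78.6 80.7 81.2]
+0.034 0 []
+0.040 0 []
```

Contact came at TCP z ≈ 0.119 with about 5 N, and the scene depth resolves the needle and the tab. My geometry model gives a drop of about 9.5 mm if the finger's inner edge bears, or up to 10.8 mm at the pad's centre. I'll go to 8 mm first and check.

Request:
jog_arm --pt "0 0 -0.002 0 1" --pt "0 0 -0.004 0 1" --pt "0 0 -0.006 0 1" --pt "0 0 -0.008 0 1" --pt "0 0 -0.008 0 1"

```text
time: 6.23
ee_pos: [0.4905, 0.1157, 0.1106]
eef_rot: [-0.0, 0.966, -0.26, -0.002]
force: [-7.4, 4.4, 8.3]
gripper_width: 0.0004
```

```bash
cat > n2.py <<'E'
from h import *
np.set_printoptions(precision=4,suppress=True)
yaw=np.radians(-30.2); ex=np.array([np.cos(yaw),np.sin(yaw)]); ey=np.array([-ex[1],ex[0]]); o=np.array([0.5561,0.0775])
def meas(cs,lab,dark=95):
    P=np.array([np.r_[pt(c,u,v),c["img"][v,u].max()] for c in cs for u in range(235,300) for v in range(180,220) if c["z_map"][v,u]>0])
    X=(P[:,:2]-o)@ex; Y=(P[:,:2]-o)@ey; Z=P[:,2]*1000
    k=(X>.1445)&(X<.160)&(Z>65)&(Z<150)
    i=k&(Y>-.052)&(Y<-.028); n=k&(Y>-.014)&(Y<.02)
    f=lambda q:(len(Z[q]),np.median(Z[q]).round(2),np.percentile(Z[q],[25,75]).round(1))
    print(lab,"index",f(i),"needle",f(n))
if __name__=="__main__":
    import sys
    s=readout.state(); print(s["time"],s["ee_pos"],s["force"])
    if len(sys.argv)>1: meas([load("s1")],"rest1"); meas([load("s2")],"rest2")
    cs=[snap("scene") for _ in range(3)]; meas(cs,"now")
    s=readout.state(); print(s["time"],s["ee_pos"],s["force"])
    cv2.imwrite("pics/now%d.png"%int(s["time"]*100),cv2.resize(cs[-1]["img"][110:220,230:310,::-1],None,fx=5,fy=5,interpolation=cv2.INTER_CUBIC))
E
python3 n2.py 1
```

```text
6.2333 [0.4905 0.1157 0.1106] [-7.3781  4.377   8.2998]
rest1 index (40, np.float64(102.17), array([100. , 103.9])) needle (33, np.float64(76.64), array([75.2, 77.7]))
rest2 index (38, np.float64(101.38), array([ 99.8, 103.4])) needle (33, np.float64(76.34), array([74.8, 77.7]))
now index (116, np.float64(101.95), array([ 98.9, 103.2])) needle (91, np.float64(95.8), array([94.4, 97. ]))
6.3833 [0.4905 0.1157 0.1108] [-7.2937  4.5064  7.2244]
```

The needle has risen about 19.3 mm for a 8.3 mm drop, a ratio of 2.33, so the inner edge is bearing. About 2.8 mm of needle rise remains, which is 1.2 mm more press. Then I'll hold.

Request:
jog_arm --pt "0 0 -0.0006 0 1" --pt "0 0 -0.0012 0 1" --pt "0 0 -0.0012 0 1" --pt "0 0 -0.0012 0 1" --pt "0 0 -0.0012 0 1"

```text
time: 6.8
ee_pos: [0.4904, 0.1158, 0.1096]
eef_rot: [-0.0, 0.966, -0.26, -0.002]
force: [-7.4, 5.1, 8.4]
gripper_width: 0.0002
```

```bash
python3 n2.py
```

```text
6.8 [0.4904 0.1158 0.1096] [-7.4115  5.1279  8.4002]
now index (114, np.float64(101.35), array([ 99.4, 102.8])) needle (86, np.float64(98.75), array([ 97.2, 100.3]))
6.95 [0.4904 0.1158 0.1096] [-7.7077  4.7414  7.027 ]
```

The rise is now 22.2 mm against a target of 22.1 mm. I'll hold here, re-check, then release.

Request:
jog_arm --pt "0 0 0 0 1" --pt "0 0 0 0 1" --pt "0 0 0 0 1" --pt "0 0 0 0 1" --pt "0 0 0 0 1"

```text
time: 7.37
ee_pos: [0.4904, 0.1158, 0.1096]
eef_rot: [-0.0, 0.966, -0.26, -0.002]
force: [-8.1, 5.1, 8.4]
gripper_width: 0.0005
```

Request:
jog_arm --pt "0 0 0 0 1" --pt "0 0 0 0 1" --pt "0 0 0 0 1" --pt "0 0 0 0 1" --pt "0 0 0 0 1"

```text
time: 7.78
ee_pos: [0.4904, 0.1158, 0.1096]
eef_rot: [-0.0, 0.966, -0.26, -0.002]
force: [-7.1, 4.2, 8.6]
gripper_width: 0.0002
```

```bash
python3 n2.py
```

```text
7.7833 [0.4904 0.1158 0.1096] [-7.1252  4.2003  8.6183]
now index (114, np.float64(101.33), array([ 99.2, 102.6])) needle (95, np.float64(98.89), array([97.6, 99.9]))
7.9333 [0.4904 0.1158 0.1096] [-8.0486  4.7195  8.0184]
```

Request:
jog_arm --pt "0 0 0.003 0 1" --pt "0 0 0.006 0 1" --pt "0 0 0.01 0 1" --pt "0 0 0.015 0 1" --pt "0 0 0.025 0 1"

```text
time: 8.35
ee_pos: [0.4911, 0.115, 0.1342]
eef_rot: [0.0, 0.966, -0.26, -0.001]
force: [-0.0, 0.6, -0.7]
gripper_width: 0.0004
```

Request:
jog_arm --pt "0 0 0.02 0 1" --pt "0 0 0.05 0 1" --pt "0 0 0.08 0 1" --pt "0 0 0.1 0 1" --pt "0 0 0.1 0 1"

```text
time: 8.77
ee_pos: [0.4929, 0.1151, 0.2391]
eef_rot: [-0.001, 0.966, -0.26, 0.004]
force: [-0.4, 0.2, 1.8]
gripper_width: 0.0007
```

```bash
python3 n2.py; ls -t pics | head -1; cp pics/$(ls -t pics | head -1) pics/fin.png
```

```text
8.7667 [0.4929 0.1151 0.2391] [-0.378   0.1579  1.7532]
now index (116, np.float64(101.4), array([ 99.3, 102.8])) needle (101, np.float64(76.09), array([75. , 77.6]))
8.9167 [0.4911 0.115  0.2338] [-0.1558 -0.9316 -0.8558]
now891.png
```

View pics/fin.png

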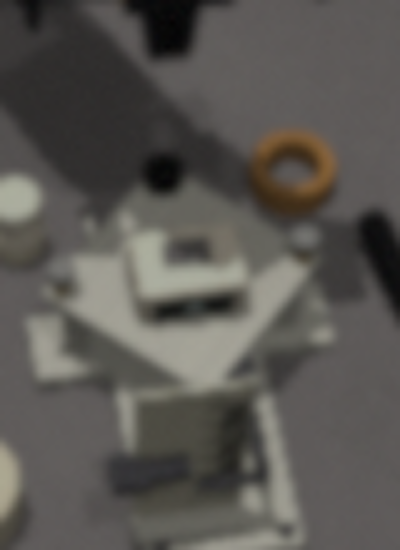

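The plate is back up, with the needle at 76.1 mm against 76.5 mm at rest before. The pad at (160,172) is free, the fingertip is well above it, and the index, tape, jar and driver have not moved.

```bash
python3 -c "
from h import *
r.hand_in()"
```

```text
the job is handed in; nothing more can be done
```

I pressed the pad with the closed fingertips until the needle stood level with the index tab, held it for about 1.3 s, released it, and handed the job in at about 9 s.

- **Needle position:** the required rise, measured by the wrist camera's depth, was 22.1 mm. During the hold the scene camera read 22.2 to 22.4 mm, so the needle was level to within about 0.5 mm and never pressed well past the tab.
- **Forces:** pressing down took about 8 N. There was also an unexpected sideways drag of about 9 N on the pad, which disappeared on release.
- **After release:** the needle read 76.1 mm, against 76.3 to 76.6 mm before pressing, which is the same within noise. The index height was unchanged, and in the last picture the tape, jar and driver were where they had been. I did not re-check the labels, meter and scanner after the press; the arm did not go near them. The robot was touching nothing, with the fingertips about 115 mm above the pad.

No checks failed. Single depth readings from the scene camera scatter by about 1 to 2 mm, so the figures above are medians over many pixels.

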